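# Clamp a column cartridge in the check nest

## Robot

A 6-joint arm with a two-finger parallel gripper is mounted at the origin on the work surface. World frame = base frame: x ahead of the robot, y to its left, z up, the work surface at z = 0. Lengths are in m, angles in degrees, forces in N, time in s.
With the tool pointing down it reaches from about 0.35 to 0.8 m from the base axis. Payload 7.3 kg.
Tool frame: the origin (TCP) lies on the front face of the gripper's body, between the roots of the fingers; the fingertips stand 73 mm ahead of it and the grasp point (between the pads) lies arm.grip_point_offset ahead of it (arm.grip_point_offset is the distance from the TCP to the grasp point, in m); z points along the fingers, y is the line along which they close (so a half turn about z gives the same grasp; the last joint's range is limited). The gripper opens to 85 mm and grips with 20 to 120 N. Pads are 22 mm wide; open, the fingers measure 114 mm over their backs; the gripper's body (76 mm by 85 mm) begins 54 mm behind the grasp point. The pads swing forward as they close: fully open they stand 13 mm farther back than shut.
Start: joints at [-72.766, 19.595, 87.324, -0, 73.075, -8.365], TCP at [0.227, -0.473, 0.304] pointing down, gripper open.
Joint ranges: [-145.02, 145.02], [-44.19, 115.74], [2.07, 154.8], [-57.11, 237.11], [16.16, 152.29], [-177.93, 177.93]. Speed limits (degrees/s): [147.25, 147.25, 180, 180, 180, 180].

## Interface

Orientations are given as [roll, pitch, yaw] about the fixed x, y, z axes, in that order (R = Rz(yaw) Ry(pitch) Rx(roll)).
In Python, from plant import arm gives the robot as it stands. The module is installed in compiled form; this text tells all that it offers.
- The arm moves only by the tool play_rows, never from a script. Its argument "rows" is a list of rows, each a list of 5 numbers: the shift along the tool's x, y, z in cm, then the turn about the tool's z in degrees, then the finger opening in cm, from 0 to 8.54. A call has 1 to 8 rows; each row shifts and turns the commanded pose from where the row before left it, along the tool's axes as they then stand; what a row does not reach is not made up. A row lasts 1/12 s, in which the tool goes at most 41.7 mm and 7.16 degrees, less where a joint would pass 70% of its speed; a pose out of reach is approached as far as the arm can. A call is refused whole if a number of a shift passes 4.17 or a number of a turn 7.16, either way. A call with a gripper value outside its range is refused whole. The fingers move at their own pace and stop on an object; "force" is the grip in N (left out, the last holds). Time passes only in rows, so rows that do not move let the fingers close. It gives the time, the measured TCP pose, the force, the opening and the grip force at its end, in the units of the state.
- arm.get_obs(): the state, without advancing time (a new reading comes with each control period).
- arm.capture(name): name is "scene" or "top" or "wrist"; returns (picture, depth): 420x560x3 uint8, red, green, blue; 420x560 float32, m along the optical axis (not along the pixel's ray), 0 where there is no reading.
- arm.camera_info(name): a dict with "camera_matrix" (3x3 intrinsics, pixels), "view" (4x4, takes a point from world to camera coordinates); the wrist camera has in their place "tool_from_camera" (4x4, takes a point from camera to tool coordinates, whose origin is the TCP and whose axes are the flange's). Camera axes: x right, y down, z forward; pixel columns grow to the right and rows downward; lengths in m; the calibration is good to about 2 mm. A picture is of the moment at which its call begins: read the wrist's pose just before it. camera_info takes no time and is no camera call.
- arm.hand_in(): hands the job in; it is judged then, once.
The state is a dict: "time": time; "joint_positions": joint angles; "qvel": joint speeds; "tau": joint torques, N m; "eef_pos": TCP position; "eef_rot": TCP orientation; "contact_force": force on the tool from outside, world axes, zero at the start; "moment": the same for the moment, N m; "grip_width": finger opening in m; "grasp_force": force on a finger pad.
Only numpy, scipy, OpenCV 4.12 (cv2) and the standard library are available. Lean on these libraries where they do the work, as an engineer would, in place of code of your own. Each camera call takes 0.05 s, during which the arm holds its last target. There are 200 camera calls.

## Task

Swing the toggle clamp fully back off the empty check nest first, and then pull the drawer out to its stop and leave it out. Take the longer of the two column cartridges from the drawer, lower it between the nest's end walls and keep hold of it until it is down flat on the seat (do not let it drop in), and swing the clamp over centre again so that its pad holds the cartridge down. Leave the short cartridge in the drawer and everything else on the bench where it stands.

Things in the scene. Friction and masses are not known exactly. Their poses are not given: they have to be found in the camera images.
- nest: Check nest, fixed to the bench. Grey base plate, x -80..+125, y -50..+50 mm, top at z 12. Origin: underside of the base below the middle of the seat; z up; +x points to the clamp's hinge. Two steel hinge cheeks, up to z 100 mm, stand at x 55..89, |y| below 15. The long cartridge lies in the nest with its length along x, either way round.
- nest_seat (a point): Middle of the seat's flat top, 20 mm above the nest's origin, axes as the nest; a seated cartridge has its origin here. The aluminium seat is 50 mm wide (y), between two end walls: inner faces at x -33.5 and +33.5, 10 mm thick, 44 wide, tops 46 mm above the seat (10 higher than a seated cartridge's caps), so no finger fits between wall and cartridge.
- nest_hinge (a point): Point on the clamp's hinge axis, at x 70, y 0, z 85 mm in the nest's frame; the axis runs along the nest's y. With the clamp at angle q, the point clamp_handle is at nest x = 70 - 140 cos q, y = 45, z = 85 + 140 sin q (mm).
- clamp (a joint): Toggle clamp angle, rad. 0: closed on the empty nest (its start), arm level, pointing to the nest's -x. Grows as the arm swings up; 1.57 upright; 2.2 fully back at its stop. On a seated long cartridge it stops near 0.09. An over-centre spring pushes the arm away from 1.1 rad to either end (0.3 Nm 0.3 rad from there, 0.5 Nm beyond 0.7 rad); damping 0.35 Nm s/rad; gravity about 0.16 Nm at most.
- clamp_handle (a point): Grip point on the clamp's handle, a black round bar 14 mm in diameter, 122 mm long, parallel to the hinge axis across the arm's end (a T), 140 mm from the hinge axis. The arm is 14 mm wide, 12 thick. This point is on the bar's axis, 45 mm from the arm's middle towards the nest's +y; a like place lies towards -y. The bar can turn between gripping fingers.
- clamp_pad: Black rubber pad, 18 mm diameter, 10 mm high, on a thin steel spindle under the arm, 70 mm from the hinge. Origin: middle of its underside, z along the arm's upward side. Closed, it presses on the middle of the cartridge's barrel.
- cab_drawer0 (a joint): How far the only drawer of the low grey drawer unit (250 x 170 x 90 mm high, fixed) is out, m: 0 shut (at the start), 0.174 at its stop. It slides along the unit's -x (out of its front, towards the robot) with light friction (about 1 N). The unit's top begins 50 mm behind the handle of the shut drawer.
- drawer_handle (a point): Middle of the drawer's handle: a steel bar 11 mm in diameter, 96 mm long along the unit's y, its axis 35 mm in front of the drawer's face, 66 mm above the bench, on two posts 36 mm either side. Axes as the drawer unit (z up, x into the drawer); moves with the drawer.
- cartridge: The longer column cartridge, loose: 62 mm long (x), two square black end caps 36 x 36 mm and 12 mm thick, between them a white round barrel 30 mm in diameter. Origin: middle of the underside, x along its length, z up as it lies. 110 g, 70 to 130 % of it. It lies in either lane of the drawer.
- short_cartridge: The shorter cartridge: the same but 46 mm long. It lies in the other lane and stays there.
- nest_lip (a point): Middle of one of the nest's four corner lips, at x +27.5, y +23 mm from the seat's middle, at its top, 12 mm above the seat; the others mirror it in x and y. Lips are 12 mm long (|x| 21.5..33.5), inner faces at y -21 and +21, 4 mm thick: they guide the end caps. For |x| below 21.5 the sides are open, and fingers can go beside the barrel there.
- drawer_floor (a point): Point on the drawer's floor 68 mm behind the handle's bar, midway across, 22 mm above the bench; axes as the unit. Two lanes run along x, from x -11 to +191 mm, their middles at y -34 and +34 mm, 40 mm wide, between grey rails 40 mm high over the floor; the drawer's walls are 46 mm high. A cartridge lies along each lane, free beyond its ends: only its end faces can be gripped there.
- mat: Black rubber mat, fixed, 120 (x) x 100 (y) x 3 mm, between the drawer and the nest, kept clear: a place to put the cartridge down and take it again across its barrel. Origin: middle of the underside.
- bottle: Clear glass media bottle, 68 mm diameter, 170 mm high. Origin: middle of the underside.
- jar: Amber glass jar, 56 mm diameter, 75 mm high. Origin: middle of the underside.
- beaker: Glass beaker, 68 mm diameter, 90 mm high. Origin: middle of the underside.
- flask: Conical glass flask, 76 mm wide at the foot, 118 mm high. Origin: middle of the underside.
- tip_box: Grey pipette tip box with a clear lid, 75 (x) x 105 (y) x 52 mm. Origin: middle of the underside.
- spanner: Small steel spanner lying flat, 140 mm long (x), 38 mm wide, 8 mm thick. Origin: its middle, at the underside.
There are look-alikes about, which are no part of the job. Leave any green look-alike of the nest alone.

How it is judged (in metres and radians):
On the way, in this order (a step that is already met when the one before it is completed fails the run):
1. the clamp is swung fully back off the empty nest (beyond 1.9 rad) (value of joint clamp above 1.9 rad), for 0.2 s.
2. the drawer is pulled out to its stop (beyond 165 mm) (value of joint cab_drawer0 above 0.165 m), for 0.1 s.
3. the long cartridge is between the end walls and less than 6 mm above the seat while the fingers still hold it (x of cartridge in the frame of nest_seat between -0.005 and 0.005 m and y of cartridge in the frame of nest_seat between -0.005 and 0.005 m and z of cartridge in the frame of nest_seat between -0.004 and 0.006 m and angle between the x axis of cartridge and the x axis of nest, either way round below 0.12 rad and angle between the z axis of cartridge and the z axis of nest, either way round below 0.12 rad and contact force between the fingers and cartridge above 0.5 N), for 0.05 s.
4. the clamp's pad is down on the cartridge with over-centre force (value of joint clamp between 0.04 and 0.16 rad and contact force between clamp_pad and cartridge above 3 N), for 0.2 s.
At the end, for the whole second after the job is handed in: The long cartridge lies on the nest's seat within 5 mm sideways and lengthwise, 4 mm in height and 0.12 rad, at rest; the clamp is over centre at 0.04 to 0.16 rad with its pad pressing on the cartridge with more than 3 N; the drawer is out beyond 155 mm and the short cartridge is still in it (all of step 4 and x of cartridge in the frame of nest_seat between -0.005 and 0.005 m and y of cartridge in the frame of nest_seat between -0.005 and 0.005 m and z of cartridge in the frame of nest_seat between -0.004 and 0.004 m and angle between the x axis of cartridge and the x axis of nest, either way round below 0.12 rad and angle between the z axis of cartridge and the z axis of nest, either way round below 0.12 rad and value of joint cab_drawer0 above 0.155 m and z of short_cartridge in the frame of drawer_handle below -0.029 m and linear speed of cartridge below 0.02 m/s and velocity of joint clamp below 0.05 rad/s); the robot touches nothing.
It fails at once if a bystander (bottle, jar, beaker, flask, tip box or spanner) is moved by more than 25 mm (distance of any of bottle, jar, beaker, flask, tip_box, spanner from where it was at the start of the episode above 0.025 m).
It fails at once if a bystander is tipped by more than 20 degrees (angle between any of bottle, jar, beaker, flask, tip_box, spanner's own z axis and vertical above 0.35 rad).
It fails at once if the short cartridge is lifted more than 20 mm from the drawer's floor (z of short_cartridge in the frame of drawer_handle above -0.024 m).
It also fails if it takes over 72 s, if anything falls off the work surface, if the arm or the gripper's body presses on something with over 40 N, if the wrist force passes 120 N, or if a joint passes its speed limit or range.

## Working session

There is one attempt and no reset: what is moved stays moved. The work goes in short steps, Python scripts to look and compute and a tool call to move; the robot and the scene stay as the last step left them, time stands still between calls to the robot, and variables do not carry over. Pictures are saved under pics/ and viewed, at most 10 in all, crops included, and the job is handed in when it is done.

Besides the shell and the picture viewer there is one more tool, called after ">>>" as name([rows], argument=value, ...), one row to a line, values as JSON. play_rows: Moves the arm, as the interface text tells. Its arguments: {"type":"object","properties":{"rows":{"type":"array","items":{"type":"array","items":{"type":"number"}}},"force":{"type":"number"}},"required":["rows"]}

```bash
mkdir -p pics; cat > h.py <<'E'
import numpy as np, cv2
from plant import arm
from scipy.spatial.transform import Rotation as R
def T():
    o=arm.get_obs(); M=np.eye(4); M[:3,:3]=R.from_euler('xyz',o['eef_rot'],degrees=True).as_matrix(); M[:3,3]=o['eef_pos']; return M
def cap(n):
    ci=arm.camera_info(n)
    P=T()@np.array(ci['tool_from_camera']) if n=='wrist' else np.linalg.inv(np.array(ci['view']))
    im,d=arm.capture(n); return im,d,np.array(ci['camera_matrix']),P
def world(d,K,P):
    v,u=np.mgrid[0:d.shape[0],0:d.shape[1]]
    X=np.stack([(u-K[0,2])/K[0,0]*d,(v-K[1,2])/K[1,1]*d,d],-1)
    W=X@P[:3,:3].T+P[:3,3]; W[d==0]=np.nan; return W
def save(n,im): cv2.imwrite('pics/'+n+'.png',im[...,::-1])
E
python3 - <<'E'
from h import *
print(arm.get_obs(), arm.grip_point_offset)
for n in('scene','top'):
    im,d,K,P=cap(n); save(n+'0',im); np.savez(n+'0.npz',im=im,d=d,K=K,P=P); print(n,K.tolist(),P.round(3).tolist(),(d==0).mean())
E
```

```text
{'time': 0.0, 'joint_positions': array([-7.27641538e+01,  1.96335944e+01,  8.73768689e+01,  2.31792095e-03,
        7.30744581e+01, -8.36546280e+00]), 'qvel': array([-0.05342182,  0.00593356,  0.06137046,  0.0820162 ,  0.01549837,
       -0.07745438]), 'tau': array([-1.18664317e-03, -4.33685589e+01, -2.46012872e+01, -2.16917310e-04,
        7.94892549e-03,  1.56200684e-05]), 'eef_pos': array([ 0.22679553, -0.47316527,  0.30325382]), 'eef_rot': array([-1.79916305e+02, -1.45478689e-02,  2.56006219e+01]), 'contact_force': array([ 0.3990502 , -0.31124222,  0.38770914]), 'moment': array([-0.01577423,  0.01587423,  0.03680769]), 'grasp_force': 0.0, 'grip_width': 0.08529135078427282} 0.0539
scene [[533.926466245201, 0.0, 275.13597297815113], [0.0, 533.926466245201, 205.80100718280346], [0.0, 0.0, 1.0]] [[-0.841, 0.413, -0.35, 0.946], [0.541, 0.624, -0.564, 0.755], [-0.014, -0.664, -0.748, 1.054], [0.0, 0.0, 0.0, 1.0]] 0.003966836734693877
top [[408.42058205833666, 0.0, 271.6440323906404], [0.0, 408.42058205833666, 208.35722259108732], [0.0, 0.0, 1.0]] [[0.016, -0.997, 0.077, 0.436], [-1.0, -0.018, -0.022, 0.036], [0.023, -0.077, -0.997, 0.934], [0.0, 0.0, 0.0, 1.0]] 0.004005102040816327
```

View pics/scene0.png

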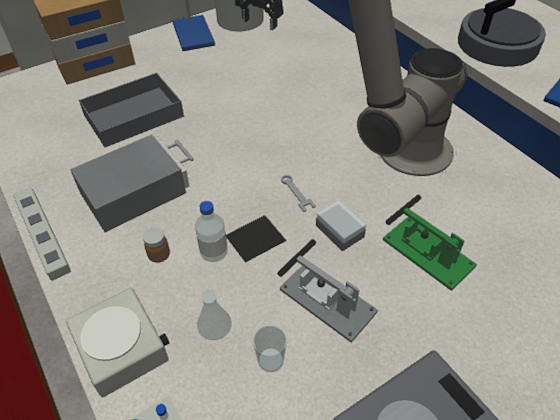

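View pics/top0.png

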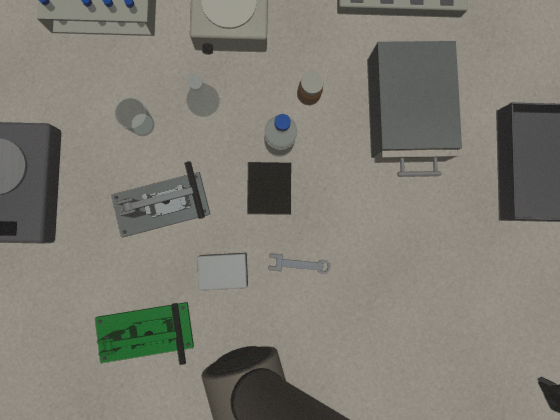

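The scene picture shows the drawer unit at (130,180) with its handle at (180,150), the grey nest at (330,300) with its T-handle at (297,257), and the mat at (257,238). In the top picture the nest is at (160,204), clamp handle at (195,190), drawer handle at (419,173) and mat at (270,188). The green look-alike is at (145,332).

```bash
python3 - <<'E'
from h import *
f=np.load('top0.npz'); im,d,K,P=[f[k] for k in('im','d','K','P')]; W=world(d,K,P)
def box(m,name):
    p=W[m][:,:2]*1000; p=p[~np.isnan(p).any(1)].astype(np.float32)
    print(name,len(p),cv2.minAreaRect(p),'zmed',np.nanmedian(W[m][:,2]).round(4))
g=im.max(2).astype(int); z=W[...,2]
def reg(u0,u1,v0,v1):
    m=np.zeros(z.shape,bool); m[v0:v1,u0:u1]=1; return m
n=reg(105,215,155,240)
box(n&(z>.006)&(z<.018),'nest plate'); box(n&(z>.07)&(g<60),'clamp bar'); box(n&(z>.075)&(g>60),'arm')
n=reg(390,450,150,185); box(n&(z>.05)&(z<.08)&(np.indices(z.shape)[0]>166),'drawer bar')
box(reg(360,470,30,170)&(z>.08)&(z<.1),'unit top')
box(reg(240,300,155,220)&(g<50)&(z<.01),'mat')
for nm,r in dict(bottle=(260,300,110,155),jar=(295,325,65,107),tip=(195,250,250,295),flask=(185,222,70,118),beaker=(113,156,96,138),spanner=(265,332,250,278),green=(90,200,298,365)).items():
    mm=reg(*r)&(z>(.004 if nm=='spanner' else .015)); box(mm,nm); print(np.nanmax(z[mm]))
E
```

```text
nest plate 2313 ((546.4237060546875, 273.63232421875), (178.34112548828125, 212.05557250976562), 12.898658752441406) zmed 0.0126
clamp bar 370 ((517.0442504882812, 248.58595275878906), (118.86056518554688, 158.55007934570312), 16.0368709564209) zmed 0.0916
arm 697 ((516.4625244140625, 252.44883728027344), (121.34353637695312, 166.10272216796875), 15.83903980255127) zmed 0.0918
drawer bar 257 ((588.1930541992188, -298.4353942871094), (20.055891036987305, 93.36085510253906), 1.5348187685012817) zmed 0.0714
unit top 8782 ((744.575439453125, -294.0041198730469), (251.45887756347656, 172.38951110839844), 2.1105282306671143) zmed 0.0912
mat 2108 ((555.205078125, 21.942136764526367), (116.48638916015625, 96.50851440429688), 0.8121323585510254) zmed 0.0039
bottle 1076 ((659.9201049804688, 2.27716064453125), (67.24614715576172, 65.35059356689453), 80.20323944091797) zmed 0.1179
0.17434438027933596
jar 672 ((775.5677490234375, -65.21559143066406), (52.544620513916016, 52.25278091430664), 40.43065643310547) zmed 0.0744
0.08113965945049861
tip 1735 ((366.8536071777344, 120.97232055664062), (74.03583526611328, 104.2168960571289), 3.9160029888153076) zmed 0.0527
0.058245870528474186
flask 900 ((748.3899536132812, 176.94406127929688), (54.413230895996094, 70.83797454833984), 19.019899368286133) zmed 0.0591
0.12205133932691326
beaker 916 ((696.555908203125, 317.5863037109375), (68.05622863769531, 65.04145050048828), 46.273345947265625) zmed 0.0633
0.09410302509304824
spanner 590 ((383.556396484375, -45.26109313964844), (60.76477813720703, 147.48916625976562), 0.883876621723175) zmed 0.0079
0.013097353245951071
green 2308 ((228.64041137695312, 291.6273498535156), (121.86090087890625, 201.30862426757812), 10.102999687194824) zmed 0.0834
0.10281374805348154
```

```bash
python3 - <<'E'
from h import *
f=np.load('top0.npz'); im,d,K,P=[f[k] for k in('im','d','K','P')]; W=world(d,K,P)
g=im.max(2).astype(int); z=W[...,2]
def rayplane(u,v,h):
    r=P[:3,:3]@np.array([(u-K[0,2])/K[0,0],(v-K[1,2])/K[1,1],1]); return P[:3,3]+r*(h-P[2,3])/r[2]
m=np.zeros(z.shape,np.uint8); s=np.s_[155:225,180:212]; m[s]=(g[s]<45)
n,l,st,c=cv2.connectedComponentsWithStats(m); i=1+st[1:,4].argmax(); ys,xs=np.where(l==i)
r=cv2.minAreaRect(np.stack([xs,ys],1).astype(np.float32)); print(r)
b=cv2.boxPoints(r); e=sorted([tuple(p) for p in b],key=lambda p:p[1]); A=rayplane(*np.mean(e[:2],0),.089);B=rayplane(*np.mean(e[2:],0),.089)
print('bar ends',A,B,'len',np.linalg.norm(A-B),'mid',(A+B)/2); y=(B-A)/np.linalg.norm(B-A); x=np.array([y[1],-y[0],0]); print('nest yaw',np.degrees(np.arctan2(x[1],x[0])))
o=(A+B)/2+.07*x; print('nest origin',o,'hinge',o+.07*x,'handle',(A+B)/2+.045*y)
# arm direction
mm=np.zeros(z.shape,bool); mm[185:220,115:190]=1; mm&=(z>.085)&(z<.1)
p=W[mm]; p=p[~np.isnan(p).any(1)]; v=np.linalg.svd(p[:,:2]-p[:,:2].mean(0))[2][0]; print('arm',p.mean(0),np.degrees(np.arctan2(v[1],v[0]))%180,len(p))
# plate corners
pm=np.zeros(z.shape,np.uint8); s=np.s_[160:240,105:215]; pm[s]=(np.abs(z[s]-.0125)<.004)
n,l,st,c=cv2.connectedComponentsWithStats(pm); i=1+st[1:,4].argmax(); q=W[l==i][:,:2]; r=cv2.minAreaRect((q*1000).astype(np.float32)); print('plate',r)
E
```

```text
((197.73805236816406, 201.8292236328125), (28.145044326782227, 5.048439025878906), 75.3791275024414)
bar ends [0.54018526 0.17871465 0.089     ] [0.48384593 0.16236603 0.089     ] len 0.058663432510955626 mid [0.51201559 0.17054034 0.089     ]
nest yaw 106.18174587674864
nest origin [0.49250763 0.23776712 0.089     ] hinge [0.47299967 0.30499389 0.089     ] handle [0.46879838 0.15799951 0.089     ]
arm [0.51261278 0.26560683 0.09217981] 105.61745261446379 582
plate ((508.8299865722656, 280.82977294921875), (100.29129028320312, 177.18515014648438), 15.737019538879395)
```

>>> play_rows([
  [0, 0, 0, 4.9, 5],
  [0, 0, 0, 4.9, 5],
  [2.4, -3, 0, 0, 5],
  [2.4, -3, 0, 0, 5],
  [2.4, -3, 0, 0, 5],
  [2.4, -3, 0, 0, 5],
  [2.4, -3, 0, 0, 5],
  [2.4, -3, 0, 0, 5],
])

```text
time: 0.77
eef_pos: [0.3165, -0.2592, 0.3037]
eef_rot: [-180.0, 0.0, 15.8]
contact_force: [0.6, -1.2, -0.2]
grip_width: 0.0496
grasp_force: 0.0
```

>>> play_rows([
  [2.4, -3, 0, 0, 5],
  [2.4, -3, 0, 0, 5],
  [2.4, -3, 0, 0, 5],
  [2.4, -3, 0, 0, 5],
  [2.4, -3, 0, 0, 5],
  [2.4, -3, 0, 0, 5],
  [2.4, -3, 0, 0, 5],
  [2.4, -3, 0, 0, 5],
])

```text
time: 1.43
eef_pos: [0.436, 0.0242, 0.3038]
eef_rot: [180.0, 0.0, 15.8]
contact_force: [2.0, -0.5, -0.3]
grip_width: 0.05
grasp_force: 0.0
```

>>> play_rows([
  [2.4, -3, 0, 0, 5],
  [2.4, -3, 0, 0, 5],
  [2.4, -3, 0, 0, 5],
  [2.4, -3, 0, 0, 5],
  [0, 0, 0, 0, 5],
  [0, 0, 0, 0, 5],
])

```text
time: 1.93
eef_pos: [0.4955, 0.1654, 0.3029]
eef_rot: [180.0, 0.1, 16.0]
contact_force: [-0.4, -0.3, -1.0]
grip_width: 0.0496
grasp_force: 0.0
```

```bash
cat >> h.py <<'E'
def delta(x,y,z=None,yaw=None):
    M=T(); ps=np.degrees(np.arctan2(M[1,0],M[0,0])); p=np.array([x,y,M[2,3] if z is None else z])
    t=0 if yaw is None else -((yaw-ps+180)%360-180)
    a=np.radians(ps-t); Rn=np.array([[np.cos(a),np.sin(a),0],[np.sin(a),-np.cos(a),0],[0,0,-1]])
    print('yaw',ps.round(2),'turn',round(t,2),'after-turn shift cm',(100*Rn.T@(p-M[:3,3])).round(2),'pos',M[:3,3].round(4))
E
python3 - <<'E'
from h import *
print(np.array(arm.camera_info('wrist')['tool_from_camera']).round(3).tolist())
delta(.499,.167,yaw=15.8)
im,d,K,P=cap('wrist'); save('w1',im); np.savez('w1.npz',im=im,d=d,K=K,P=P)
W=world(d,K,P); z=W[...,2]; g=im.max(2)
m=((g<60)&(z>.07)&(z<.12)).astype(np.uint8)
n,l,st,c=cv2.connectedComponentsWithStats(m)
for i in range(1,n):
    if st[i,4]>200: q=W[l==i]; print(st[i],q.mean(0).round(4),cv2.minAreaRect((q[:,:2]*1000).astype(np.float32)))
E
```

```text
[[0.0, -0.953, -0.304, 0.078], [1.0, 0.0, 0.0, 0.001], [-0.0, -0.304, 0.953, -0.072], [0.0, 0.0, 0.0, 1.0]]
yaw 16.0 turn 0.2 after-turn shift cm [ 0.38 -0.06  0.  ] pos [0.4955 0.1654 0.3029]
[ 272   77   16  135 1856] [0.5416 0.18   0.0929] ((537.4091796875, 179.0096893310547), (119.2232666015625, 13.243860244750977), 16.170761108398438)
```

View pics/w1.png

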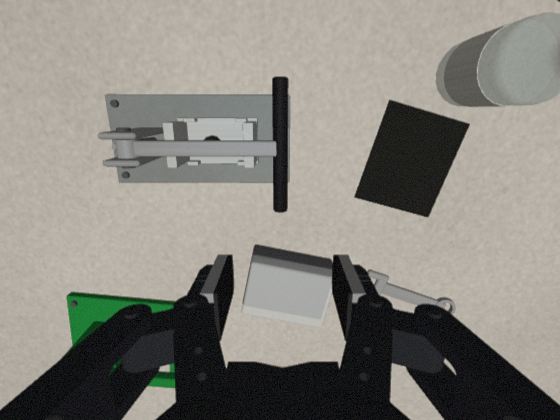

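The wrist view shows the bar vertical in the picture from (280,77) to (280,212), so the tool yaw matches the nest's and the handle point is under the tool to about 2 mm.

>>> play_rows([
  [0, -0.1, 4, 0, 5],
  [0, 0, 4, 0, 5],
  [0, 0, 4, 0, 5],
  [0, 0, 3, 0, 5],
  [0, 0, 1.4, 0, 5],
  [0, 0, 0, 0, 5],
  [0, 0, 0, 0, 0],
  [0, 0, 0, 0, 0],
], force=30)

```text
time: 2.65
eef_pos: [0.496, 0.1641, 0.1413]
eef_rot: [180.0, -0.1, 15.7]
contact_force: [-0.1, 0.3, -0.2]
grip_width: 0.0268
grasp_force: 0.0
```

>>> play_rows([
  [0, 0, 0, 0, 0],
  [0, 0, 0, 0, 0],
  [0, 0, 0, 0, 0],
  [0, 0, 0, 0, 0],
])

```text
time: 2.98
eef_pos: [0.4952, 0.1674, 0.1418]
eef_rot: [-179.8, -0.2, 15.8]
contact_force: [-3.2, 15.4, 2.6]
grip_width: 0.0126
grasp_force: 31.5
```

```bash
python3 - <<'E'
import numpy as np
# nest x = -tool y ; z up = -tool z ; shifts in cm along handle circle
q=np.linspace(0,2.15,23); X=-14*np.cos(q); Z=14*np.sin(q)
print(np.c_[q[1:],-np.diff(X),-np.diff(Z)].round(2).tolist())
E
```

```text
[[0.1, -0.07, -1.37], [0.2, -0.2, -1.35], [0.29, -0.33, -1.33], [0.39, -0.46, -1.29], [0.49, -0.58, -1.24], [0.59, -0.7, -1.17], [0.68, -0.81, -1.1], [0.78, -0.92, -1.02], [0.88, -1.01, -0.92], [0.98, -1.1, -0.82], [1.08, -1.17, -0.71], [1.17, -1.23, -0.59], [1.27, -1.29, -0.47], [1.37, -1.32, -0.34], [1.47, -1.35, -0.21], [1.56, -1.37, -0.08], [1.66, -1.37, 0.06], [1.76, -1.35, 0.19], [1.86, -1.33, 0.32], [1.95, -1.29, 0.45], [2.05, -1.24, 0.57], [2.15, -1.18, 0.69]]
```

>>> play_rows([
  [0, -0.37, -1.37, 0, 0],
  [0, -0.2, -1.35, 0, 0],
  [0, -0.33, -1.33, 0, 0],
  [0, -0.46, -1.29, 0, 0],
  [0, -0.58, -1.24, 0, 0],
  [0, -0.7, -1.17, 0, 0],
  [0, -0.81, -1.1, 0, 0],
  [0, -0.92, -1.02, 0, 0],
])

```text
time: 3.65
eef_pos: [0.4847, 0.2039, 0.2413]
eef_rot: [179.6, -0.2, 15.8]
contact_force: [3.0, -15.3, 4.8]
grip_width: 0.0127
grasp_force: 29.4
```

>>> play_rows([
  [0, -1.01, -0.92, 0, 0],
  [0, -1.1, -0.82, 0, 0],
  [0, -1.17, -0.71, 0, 0],
  [0, -1.23, -0.59, 0, 0],
  [0, -1.29, -0.47, 0, 0],
  [0, -1.32, -0.34, 0, 0],
  [0, -1.35, -0.21, 0, 0],
  [0, -1.37, -0.08, 0, 0],
])

```text
time: 4.32
eef_pos: [0.4571, 0.3013, 0.2839]
eef_rot: [180.0, -0.4, 15.8]
contact_force: [1.2, -1.6, 0.0]
grip_width: 0.0126
grasp_force: 30.8
```

>>> play_rows([
  [0, -1.37, 0.06, 0, 0],
  [0, -1.35, 0.19, 0, 0],
  [0, -1.33, 0.32, 0, 0],
  [0, -1.29, 0.45, 0, 0],
  [0, -1.24, 0.57, 0, 0],
  [0, -1.18, 0.69, 0, 0],
  [0, 0, 0, 0, 0],
  [0, 0, 0, 0, 0],
])

```text
time: 4.98
eef_pos: [0.4351, 0.3784, 0.2559]
eef_rot: [-179.9, -0.0, 15.9]
contact_force: [3.2, 5.4, -0.5]
grip_width: 0.0124
grasp_force: 33.5
```

>>> play_rows([
  [0, 0, 0, 0, 4],
  [0, 0, 0, 0, 4],
  [0, 0, 0, 0, 4],
  [0, 0, -2.5, 0, 4],
  [0, 0, -2.2, 0, 4],
  [0, 3.5, 0, 0, 4],
  [0, 3.5, 0, 0, 4],
  [0, 3.5, 0, 0, 4],
])

```text
time: 5.65
eef_pos: [0.4637, 0.2741, 0.3041]
eef_rot: [180.0, 0.0, 15.9]
contact_force: [0.2, -0.0, -0.2]
grip_width: 0.0401
grasp_force: 0.0
```

>>> play_rows([
  [0, 3.5, 0, 0, 4],
  [0, 3.2, 0, 0, 4],
  [0, 0, 0, 0, 4],
  [0, 0, 0, 0, 4],
])

```text
time: 5.98
eef_pos: [0.4825, 0.2091, 0.304]
eef_rot: [-180.0, 0.1, 15.6]
contact_force: [-0.7, -0.1, 0.7]
grip_width: 0.0396
grasp_force: 0.0
```

```bash
python3 - <<'E'
from h import *
im,d,K,P=cap('wrist'); save('w2',im); np.savez('w2.npz',im=im,d=d,K=K,P=P)
W=world(d,K,P); z=W[...,2]
t=np.array([.5193,.2470]); a=np.radians(105.9); X=np.array([np.cos(a),np.sin(a)]); Y=np.array([-X[1],X[0]])
L=np.stack([(W[...,:2]-t)@X,(W[...,:2]-t)@Y,z],-1)
# seat walls top z~.066, plate z .012, in nest frame guess
for nm,lo,hi,bx in(('walls',.060,.072,.05),('plate',.008,.017,.16),('lips',.028,.036,.05)):
    m=(z>lo)&(z<hi)&(abs(L[...,0])<bx)&(abs(L[...,1])<.07); q=(L[m][:,:2]*1000).astype(np.float32)
    print(nm,len(q),cv2.minAreaRect(q),np.percentile(q,[1,99],axis=0).round(1).tolist(),L[m][:,2].mean())
delta(.415,-.3)
E
```

```text
walls 1014 ((-0.2606544494628906, 0.9195556640625), (87.10995483398438, 43.83697509765625), 0.44864100217819214) [[-43.8, -20.3], [42.7, 22.5]] 0.06781137965297235
plate 9492 ((21.533706665039062, 1.5374908447265625), (99.90215301513672, 205.13575744628906), 89.70718383789062) [[-79.4, -48.1], [121.3, 50.1]] 0.014214228066310938
lips 241 ((0.06953048706054688, 1.3985042572021484), (49.49029541015625, 67.50717163085938), 89.7688217163086) [[-33.5, -23.4], [33.3, 26.1]] 0.033341526890493356
yaw 15.69 turn 0 after-turn shift cm [-20.27  47.31   0.  ] pos [0.4822 0.2103 0.304 ]
```

View pics/w2.png

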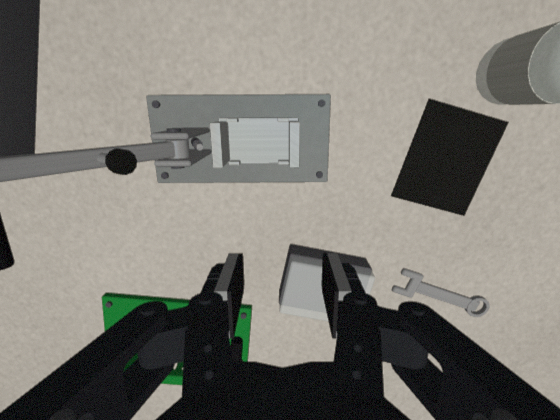

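The wrist view shows the empty nest (walls at (218,143) and (293,143)) with the clamp swung back; the fit agrees with my nest frame to 1–2 mm.

>>> play_rows([
  [0, 0, 0, -7, 4],
  [0, 0, 0, -7, 4],
  [0, 0, 0, -7, 4],
  [0, 0, 0, -7, 4],
  [0, 0, 0, -7, 4],
  [0, 0, 0, -7, 4],
  [0, 0, 0, -7, 4],
  [0, 0, 0, -7, 4],
])

```text
time: 6.7
eef_pos: [0.4816, 0.2122, 0.304]
eef_rot: [-180.0, 0.0, 72.3]
contact_force: [0.3, 1.0, -0.0]
grip_width: 0.0399
grasp_force: 0.0
```

>>> play_rows([
  [0, 0, 0, -7, 4],
  [0, 0, 0, -7, 4],
  [0, 0, 0, -6.3, 4],
  [-3.88, 0.53, 0, 0, 4],
  [-3.88, 0.53, 0, 0, 4],
  [-3.88, 0.53, 0, 0, 4],
  [-3.88, 0.53, 0, 0, 4],
  [-3.88, 0.53, 0, 0, 4],
])

```text
time: 7.37
eef_pos: [0.5158, 0.0177, 0.3041]
eef_rot: [-180.0, -0.0, 92.2]
contact_force: [0.8, -0.1, -0.0]
grip_width: 0.0398
grasp_force: 0.0
```

>>> play_rows([
  [-3.88, 0.53, 0, 0, 4],
  [-3.88, 0.53, 0, 0, 4],
  [-3.88, 0.53, 0, 0, 4],
  [-3.88, 0.53, 0, 0, 4],
  [-3.88, 0.53, 0, 0, 4],
  [-3.88, 0.53, 0, 0, 4],
  [-3.88, 0.53, 0, 0, 4],
  [-3.88, 0.53, 0, 0, 4],
])

```text
time: 8.03
eef_pos: [0.5705, -0.2911, 0.3039]
eef_rot: [-180.0, -0.0, 92.2]
contact_force: [0.1, 0.3, 0.1]
grip_width: 0.0402
grasp_force: 0.0
```

>>> play_rows([
  [-3.88, 0.53, 0, 0, 4],
  [0, 0, 0, 0, 4],
  [0, 0, 0, 0, 4],
  [0, 0, 0, 0, 4],
])

```text
time: 8.37
eef_pos: [0.5769, -0.3281, 0.3035]
eef_rot: [-180.0, -0.1, 92.2]
contact_force: [-0.1, 0.6, -0.2]
grip_width: 0.0396
grasp_force: 0.0
```

```bash
python3 - <<'E'
from h import *
M=T()
im,d,K,P=cap('wrist'); save('w3',im); np.savez('w3.npz',im=im,d=d,K=K,P=P)
W=world(d,K,P); z=W[...,2]
m=(z>.055)&(z<.08)&(W[...,0]>.54)&(W[...,0]<.61)&(W[...,1]>-.37)&(W[...,1]<-.22)
q=W[m]; bx=np.percentile(q[:,0],2); print(len(q),bx,q[:,2].max())
b=q[q[:,0]<bx+.012]; f=np.polyfit(b[:,1],b[:,0],1); print('bar',b.mean(0),'y range',b[:,1].min(),b[:,1].max(),'slope deg',np.degrees(np.arctan(f[0])))
mt=(z>.086)&(z<.098)&(W[...,0]>.58); t=W[mt][:,:2]; print('top',cv2.minAreaRect((t*1000).astype(np.float32)), t[:,0].min())
delta(b[:,0].mean(),(b[:,1].min()+b[:,1].max())/2,.066+.054)
E
```

```text
1375 0.5786928062548402 0.07569740818511733
bar [ 0.58436449 -0.29635174  0.07265461] y range -0.346839927329893 -0.2528194223468984 slope deg -1.8267078031038533
top ((744.1515502929688, -294.004638671875), (220.4937744140625, 170.73048400878906), 2.2450215816497803) 0.6309351831004079
yaw 92.21 turn 0 after-turn shift cm [ 2.75  0.85 18.4 ] pos [ 0.5769 -0.3276  0.304 ]
```

View pics/w3.png

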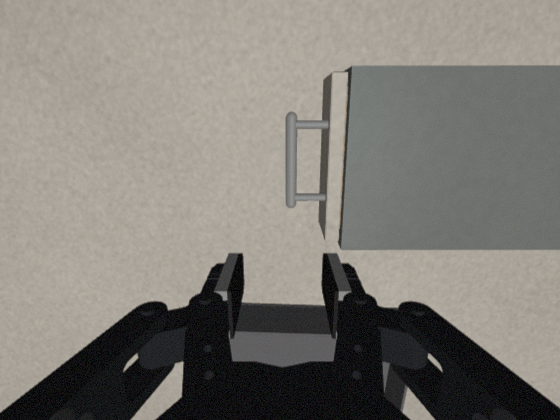

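The bar runs from (292,115) to (291,205) in the wrist picture, parallel to the fingers; measured at (0.584, -0.2995), 47–50 mm ahead of the unit's top edge as it should be.

>>> play_rows([
  [2.75, 0.85, 0, 0, 2.4],
  [0, 0, 4, 0, 2.4],
  [0, 0, 4, 0, 2.4],
  [0, 0, 4, 0, 2.4],
  [0, 0, 3.5, 0, 2.4],
  [0, 0, 2.6, 0, 2.4],
  [0, 0, 0, 0, 2.4],
  [0, 0, 0, 0, 0],
])

```text
time: 9.08
eef_pos: [0.5839, -0.2999, 0.123]
eef_rot: [-179.9, -0.1, 92.2]
contact_force: [-0.4, 0.3, 1.4]
grip_width: 0.0129
grasp_force: 0.0
```

>>> play_rows([
  [0, 0, 0, 0, 0],
  [0, 0, 0, 0, 0],
  [0, 0, 0, 0, 0],
  [0, 0, 0, 0, 0],
], force=40)

```text
time: 9.42
eef_pos: [0.5839, -0.3004, 0.1238]
eef_rot: [-180.0, -0.1, 92.1]
contact_force: [-0.2, 5.8, -8.6]
grip_width: 0.0094
grasp_force: 39.2
```

>>> play_rows([
  [0, -1, 0, 0, 0],
  [0, -2, 0, 0, 0],
  [0, -2.5, 0, 0, 0],
  [0, -2.5, 0, 0, 0],
  [0, -2.5, 0, 0, 0],
  [0, -2.5, 0, 0, 0],
  [0, -2.2, 0, 0, 0],
  [0, -1.4, 0, 0, 0],
])

```text
time: 10.08
eef_pos: [0.416, -0.3069, 0.1238]
eef_rot: [-180.0, -0.1, 92.1]
contact_force: [1.4, 4.6, -14.1]
grip_width: 0.0094
grasp_force: 39.6
```

>>> play_rows([
  [0, -0.5, 0, 0, 0],
  [0, -0.3, 0, 0, 0],
  [0, -0.1, 0, 0, 0],
  [0, 0, 0, 0, 0],
  [0, 0, 0, 0, 0],
])

```text
time: 10.5
eef_pos: [0.4103, -0.3072, 0.1238]
eef_rot: [179.8, -0.0, 92.1]
contact_force: [6.7, 7.5, -13.3]
grip_width: 0.0093
grasp_force: 39.9
```

>>> play_rows([
  [0, 0.1, 0, 0, 2.4],
  [0, 0, 0, 0, 2.4],
  [0, 0, 0, 0, 2.4],
  [0, 0, -3, 0, 2.4],
  [0, 0, -4, 0, 2.4],
  [0, 0, -4, 0, 6],
  [0, 0, -4, 0, 8.5],
  [-1, 3.5, -3, 0, 8.5],
])

```text
time: 11.17
eef_pos: [0.4388, -0.3158, 0.3056]
eef_rot: [179.9, 0.3, 92.0]
contact_force: [1.6, -2.9, -0.1]
grip_width: 0.0597
grasp_force: 0.0
```

>>> play_rows([
  [-1, 4, 0, 0, 8.5],
  [-1, 4, 0, 0, 8.5],
  [0, 0, 0, 0, 8.5],
  [0, 0, 0, 0, 8.5],
])

```text
time: 11.5
eef_pos: [0.5233, -0.3333, 0.2994]
eef_rot: [180.0, 0.1, 92.2]
contact_force: [-0.2, 0.1, -0.2]
grip_width: 0.0847
grasp_force: 0.0
```

```bash
python3 - <<'E'
from h import *
im,d,K,P=cap('wrist'); save('w4',im); np.savez('w4.npz',im=im,d=d,K=K,P=P)
W=world(d,K,P); z=W[...,2]; a=np.radians(2.1); h=np.array([.4103,-.3072])
X=np.array([np.cos(a),np.sin(a)]); Y=np.array([-X[1],X[0]])
L=np.stack([(W[...,:2]-h)@X,(W[...,:2]-h)@Y,z],-1)
print('handle bar', L[(z>.055)&(z<.08)&(abs(L[...,0])<.012)].reshape(-1,3).mean(0).round(4) )
g=im.max(2)
for y0 in(-.034,.034):
    m=(z>.045)&(z<.066)&(abs(L[...,1]-y0)<.015)&(L[...,0]>.055)&(L[...,0]<.27)
    n,l,st,c=cv2.connectedComponentsWithStats(m.astype(np.uint8))
    for i in range(1,n):
        if st[i,4]>150:
            q=L[l==i]; print(y0,st[i],'x',np.percentile(q[:,0],[1,99]).round(4),'y',np.percentile(q[:,1],[1,99]).round(4),'z',q[:,2].max(),'world mid',(h+X*np.percentile(q[:,0],[1,99]).mean()+Y*y0).round(4))
print(T()[:3,3])
E
```

```text
handle bar [0.0026 0.0033 0.0723]
-0.034 [ 270  174   60   31 1592] x [0.0996 0.1598] y [-0.0485 -0.0195] z 0.061902912676848554 world mid [ 0.5411 -0.3364]
0.034 [ 289  107   49   32 1431] x [0.1197 0.1649] y [0.0196 0.0487] z 0.06271910564788036 world mid [ 0.5512 -0.268 ]
[ 0.52205714 -0.33305419  0.29976945]
```

View pics/w4.png

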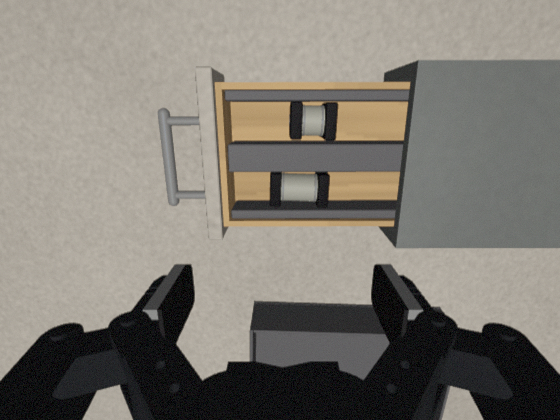

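The wrist picture shows the long cartridge in the lower lane at (300,188) (60 mm measured) and the short one at (313,120) (45 mm). Going for the long one by its end faces.

>>> play_rows([
  [-0.4, 1.9, 2, 0, 8.5],
  [0, 0, 4, 0, 8.5],
  [0, 0, 4, 0, 8.5],
  [0, 0, 4, 0, 8.5],
  [0, 0, 3, 0, 8.5],
  [0, 0, 2.1, 0, 8.5],
  [0, 0, 1, 0, 8.5],
  [0, 0, 0, 0, 8.5],
])

```text
time: 12.22
eef_pos: [0.5394, -0.3358, 0.0974]
eef_rot: [-179.8, -0.1, 92.1]
contact_force: [-1.3, -0.1, -1.2]
grip_width: 0.0854
grasp_force: 0.0
```

>>> play_rows([
  [0, 0, 0, 0, 5.5],
  [0, 0, 0, 0, 5.5],
  [0, 0, 0, 0, 5.5],
  [0, 0, 0, 0, 5.5],
  [0, 0, 0, 0, 5.5],
  [0, 0, 0, 0, 5.5],
])

```text
time: 12.72
eef_pos: [0.5419, -0.3371, 0.1016]
eef_rot: [179.8, 0.2, 92.1]
contact_force: [-1.3, -0.9, 7.0]
grip_width: 0.0612
grasp_force: 44.5
```

>>> play_rows([
  [0, 0, -0.5, 0, 5.5],
  [0, 0, -1.5, 0, 5.5],
  [0, 0, -3, 0, 5.5],
  [0, 0, -4, 0, 5.5],
  [0, 0, -4, 0, 5.5],
  [0, 0, -3, 0, 5.5],
  [0, 0, -2, 0, 5.5],
  [2, 0, 0, 0, 5.5],
])

```text
time: 13.38
eef_pos: [0.5412, -0.3195, 0.2854]
eef_rot: [179.5, 0.5, 92.0]
contact_force: [0.8, 1.0, -1.2]
grip_width: 0.0615
grasp_force: 44.9
```

>>> play_rows([
  [3.7, 0, 0, 0, 5.5],
  [3.7, 0, 0, 0, 5.5],
  [3.7, 0, 0, 7, 5.5],
  [3.7, -0.4, 0, 7, 5.5],
  [3.6, -0.9, 0, 7, 5.5],
  [3.5, -1.3, 0, 7, 5.5],
  [3.3, -1.7, 0, 7, 5.5],
  [2, -1.4, 0, 7, 5.5],
])

```text
time: 14.05
eef_pos: [0.5304, -0.0307, 0.2797]
eef_rot: [180.0, -0.1, 50.2]
contact_force: [-0.3, -0.0, -0.9]
grip_width: 0.0616
grasp_force: 44.8
```

>>> play_rows([
  [0, 0, 0, 7, 5.5],
  [0, 0, 0, 7, 5.5],
  [0, 0, 0, 7, 5.5],
  [0, 0, 0, 7, 5.5],
  [0, 0, 0, 6.2, 5.5],
  [0, 0, 0, 0, 5.5],
  [0, 0, 0, 0, 5.5],
])

```text
time: 14.63
eef_pos: [0.531, -0.0337, 0.2793]
eef_rot: [180.0, -0.0, 16.4]
contact_force: [0.0, 0.5, -1.0]
grip_width: 0.0613
grasp_force: 44.8
```

```bash
python3 - <<'E'
from h import *
delta(.53,.02,.0825,15.9)
im,d,K,P=cap('wrist'); save('w5',im)
f=cap('scene'); s=f[0]; W=world(f[1],f[2],f[3]); t=T()[:3,3]
m=(np.linalg.norm(W[...,:2]-t[:2],axis=-1)<.06)&(W[...,2]>.12)&(W[...,2]<t[2]-.05); print(np.nanpercentile(W[m][:,2],[0.5,2,50]),t)
o=arm.get_obs(); print(o['grip_width'],o['grasp_force'])
save('c5',np.hstack([cv2.resize(im,(400,300)),cv2.resize(s,(400,300))]))
E
```

```text
yaw 16.41 turn 0.51 after-turn shift cm [ 1.38 -5.19 19.68] pos [ 0.531  -0.0337  0.2793]
[0.20009252 0.20175889 0.22000022] [ 0.53104269 -0.03381508  0.27908637]
0.06132190223067569 44.83006954193115
```

View pics/c5.png

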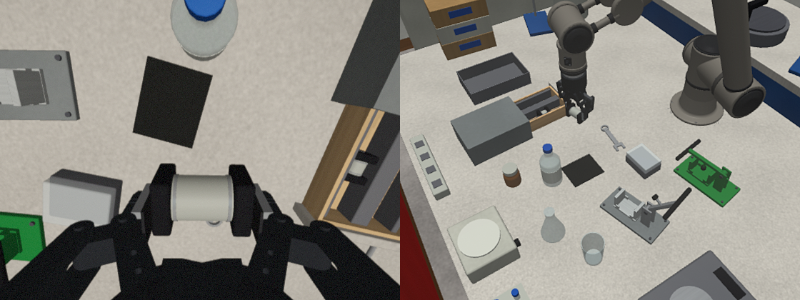

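The cartridge is held level between the fingers (wrist part, (200,198)); its underside is about 79 mm below the TCP. Putting it down on the mat.

>>> play_rows([
  [0.7, -2.6, 0, 0.5, 5.5],
  [0.7, -2.6, 1, 0, 5.5],
  [0, 0, 4, 0, 5.5],
  [0, 0, 4, 0, 5.5],
  [0, 0, 4, 0, 5.5],
  [0, 0, 3, 0, 5.5],
  [0, 0, 2, 0, 5.5],
  [0, 0, 1, 0, 5.5],
])

```text
time: 15.4
eef_pos: [0.5289, 0.0201, 0.0859]
eef_rot: [-179.9, 0.2, 15.8]
contact_force: [-0.7, -0.1, -1.4]
grip_width: 0.0614
grasp_force: 44.8
```

>>> play_rows([
  [0, 0, 0.4, 0, 5.5],
  [0, 0, 0.2, 0, 5.5],
  [0, 0, 0.1, 0, 5.5],
  [0, 0, 0, 0, 5.5],
])

```text
time: 15.73
eef_pos: [0.531, 0.0199, 0.0829]
eef_rot: [179.9, -0.1, 15.7]
contact_force: [-0.1, 0.6, -1.0]
grip_width: 0.0612
grasp_force: 45.0
```

>>> play_rows([
  [0, 0, 0.1, 0, 5.5],
  [0, 0, 0.1, 0, 5.5],
  [0, 0, 0, 0, 5.5],
])

```text
time: 15.98
eef_pos: [0.5311, 0.02, 0.0825]
eef_rot: [179.9, -0.2, 15.7]
contact_force: [-4.7, 0.7, 14.7]
grip_width: 0.0609
grasp_force: 46.6
```

>>> play_rows([
  [0, 0, 0.1, 0, 5.5],
  [0, 0, 0, 0, 5.5],
  [0, 0, 0, 0, 5.5],
])

```text
time: 16.23
eef_pos: [0.5311, 0.02, 0.0825]
eef_rot: [179.9, -0.2, 15.7]
contact_force: [-7.3, 0.8, 24.9]
grip_width: 0.0612
grasp_force: 47.7
```

>>> play_rows([
  [0, 0, -0.2, 0, 8.5],
  [0, 0, 0, 0, 8.5],
  [0, 0, 0, 0, 8.5],
  [0, 0, 0, 0, 8.5],
  [0, 0, -3, 0, 8.5],
  [0, 0, -4, 0, 8.5],
  [0, 0, -4, 0, 8.5],
  [0, 0, -4, 0, 8.5],
])

```text
time: 16.9
eef_pos: [0.5298, 0.0201, 0.2319]
eef_rot: [-180.0, 0.1, 15.7]
contact_force: [0.6, -0.9, -0.1]
grip_width: 0.085
grasp_force: 0.0
```

>>> play_rows([
  [0, 0, 0, -7, 6],
  [0, 0, 0, -7, 6],
  [0, 0, 0, -7, 6],
  [0, 0, 0, -7, 6],
  [0, 0, 0, -7, 6],
  [0, 0, 0, -7, 6],
  [0, 0, 0, -7, 6],
  [0, 0, 0, -7, 6],
])

```text
time: 17.57
eef_pos: [0.5302, 0.02, 0.2303]
eef_rot: [-180.0, 0.0, 72.1]
contact_force: [-0.2, -0.5, -0.1]
grip_width: 0.06
grasp_force: 0.0
```

>>> play_rows([
  [0, 0, 0, -7, 5.5],
  [0, 0, 0, -7, 5.5],
  [0, 0, 0, -7, 5.5],
  [0, 0, 0, -7, 5.5],
  [0, 0, 0, -6.2, 5.5],
  [0, 0, 0, 0, 5.5],
  [0, 0, 0, 0, 5.5],
  [0, 0, 0, 0, 5.5],
])

```text
time: 18.23
eef_pos: [0.5302, 0.02, 0.2305]
eef_rot: [-180.0, -0.0, 105.7]
contact_force: [0.1, 0.5, 0.6]
grip_width: 0.0547
grasp_force: 0.0
```

```bash
python3 - <<'E'
from h import *
im,d,K,P=cap('wrist'); W=world(d,K,P); z=W[...,2]
m=((z>.022)&(z<.048)&(np.linalg.norm(W[...,:2]-[.531,.02],axis=-1)<.05)).astype(np.uint8)
n,l,st,c=cv2.connectedComponentsWithStats(m); i=1+st[1:,4].argmax(); q=W[l==i]
print(st[i],cv2.minAreaRect((q[:,:2]*1000).astype(np.float32)),q[:,2].max())
b=q[q[:,2]>.03]; print(cv2.minAreaRect((b[:,:2]*1000).astype(np.float32)))
delta(.531,.02,.085,105.9)
E
```

```text
[ 266  163   41   71 2499] ((532.750732421875, 20.482498168945312), (35.589481353759766, 62.08713150024414), 15.16719913482666) 0.044130504679595006
((532.9611206054688, 20.496742248535156), (35.175960540771484, 62.00453567504883), 15.16719913482666)
yaw 105.77 turn -0.13 after-turn shift cm [-0.02  0.07 14.55] pos [0.5302 0.02   0.2305]
```

>>> play_rows([
  [0, 0.2, 2, 0, 5.5],
  [0, 0, 4, 0, 5.5],
  [0, 0, 4, 0, 5.5],
  [0, 0, 3, 0, 5.5],
  [0, 0, 1.5, 0, 5.5],
  [0, 0, 0.4, 0, 5.5],
  [0, 0, 0, 0, 5.5],
  [0, 0, 0, 0, 2],
], force=30)

```text
time: 18.95
eef_pos: [0.5329, 0.0205, 0.0825]
eef_rot: [179.9, 0.0, 105.9]
contact_force: [-0.5, -0.8, -0.2]
grip_width: 0.0441
grasp_force: 0.0
```

>>> play_rows([
  [0, 0, 0, 0, 2],
  [0, 0, 0, 0, 2],
  [0, 0, 0, 0, 2],
  [0, 0, 0, 0, 2],
])

```text
time: 19.28
eef_pos: [0.5332, 0.0205, 0.0834]
eef_rot: [179.8, 0.1, 105.9]
contact_force: [-0.8, 0.2, 6.8]
grip_width: 0.0287
grasp_force: 30.1
```

>>> play_rows([
  [0, 0, -1, 0, 2],
  [0, 0, -3, 0, 2],
  [0, 0, -4, 0, 2],
  [0, 0, -4, 0, 2],
  [0, 0, -3, 0, 2],
  [2, 0.4, -1, 0, 2],
  [3.5, 0.8, 0, 0, 2],
  [3.7, 0.8, 0, 0, 2],
])

```text
time: 19.95
eef_pos: [0.5264, 0.1146, 0.244]
eef_rot: [179.8, 0.1, 105.7]
contact_force: [1.2, -0.5, -1.2]
grip_width: 0.0289
grasp_force: 30.0
```

>>> play_rows([
  [3.7, 0.8, 0, 0, 2],
  [3.7, 0.8, 0, 0, 2],
  [3.5, 0.8, 0, 0, 2],
  [2.1, 0.4, 0, 0, 2],
  [0, 0, 0, 0, 2],
  [0, 0, 0, 0, 2],
  [0, 0, 0, 0, 2],
])

```text
time: 20.53
eef_pos: [0.5172, 0.2467, 0.242]
eef_rot: [-180.0, 0.0, 105.9]
contact_force: [-0.1, -0.8, -0.8]
grip_width: 0.029
grasp_force: 30.0
```

```bash
python3 - <<'E'
from h import *
im,d,K,P=cap('wrist'); save('w6',im); W=world(d,K,P); z=W[...,2]
M=T(); o=M[:2,3]; tx=M[:2,0]; ty=M[:2,1]
L=np.stack([(W[...,:2]-o)@tx,(W[...,:2]-o)@ty,z],-1)
for nm,lo,hi in(('cart',.16,.215),('walls',.058,.074),('plate',.006,.019)):
    m=((z>lo)&(z<hi)&(abs(L[...,0])<.14)&(abs(L[...,1])<.07)); 
    if nm=='cart': m&=(abs(L[...,0])<.045)&(abs(L[...,1])<.025)
    q=L[m]; print(nm,len(q),np.percentile(q,[.5,50,99.5],axis=0).round(4).tolist(),cv2.minAreaRect((q[:,:2]*1000).astype(np.float32)))
delta(.5182,.2467,.12,105.9)
E
```

```text
cart 13287 [[-0.0297, -0.0241, 0.1677], [0.008, 0.0003, 0.1969], [0.0315, 0.024, 0.2142]] ((0.6110763549804688, -0.548187255859375), (63.207000732421875, 50.209800720214844), 3.6706888675689697)
walls 812 [[0.0337, -0.0211, 0.0615], [0.0396, 0.0005, 0.0682], [0.0747, 0.0221, 0.0738]] ((54.84449005126953, 0.44402313232421875), (43.32768630981445, 42.48924255371094), 89.88336944580078)
plate 10048 [[-0.0647, -0.0491, 0.0122], [0.0623, -0.0061, 0.0142], [0.1237, 0.0501, 0.0183]] ((23.166053771972656, 0.4752540588378906), (201.97703552246094, 100.32100677490234), 0.03613226115703583)
yaw 105.87 turn -0.03 after-turn shift cm [ 0.02  0.09 12.2 ] pos [0.5174 0.2463 0.242 ]
```

View pics/w6.png

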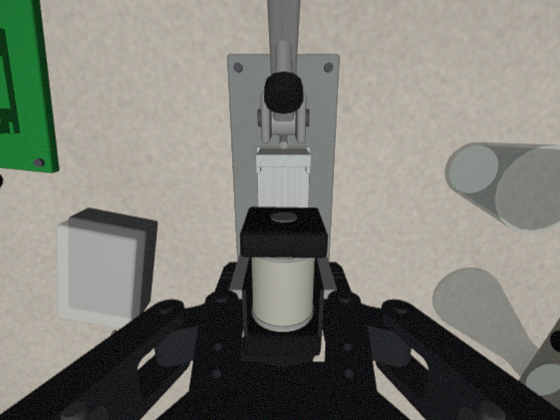

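The wrist picture shows the cartridge level in the fingers at (285,260) in line with the nest's seat and wall (283,165); offsets are under 1 mm.

>>> play_rows([
  [0, 0.06, 2, 0, 2],
  [0, 0, 3, 0, 2],
  [0, 0, 2, 0, 2],
  [0, 0, 1, 0, 2],
  [0, 0, 0, 0, 2],
  [0, 0, 1, 0, 2],
  [0, 0, 1, 0, 2],
  [0, 0, 0, 0, 2],
])

```text
time: 21.25
eef_pos: [0.5176, 0.247, 0.1405]
eef_rot: [-179.9, 0.0, 105.9]
contact_force: [-0.8, 0.4, -1.6]
grip_width: 0.0291
grasp_force: 29.9
```

>>> play_rows([
  [0, 0, 0.8, 0, 2],
  [0, 0, 0.8, 0, 2],
  [0, 0, 0, 0, 2],
])

```text
time: 21.5
eef_pos: [0.5174, 0.2472, 0.1242]
eef_rot: [-179.9, 0.0, 105.9]
contact_force: [-0.7, 0.9, -0.9]
grip_width: 0.029
grasp_force: 29.9
```

>>> play_rows([
  [0, 0, 0.8, 0, 2],
  [0, 0, 0.7, 0, 2],
  [0, 0, 0.4, 0, 2],
  [0, 0, 0.2, 0, 2],
  [0, 0, 0, 0, 2],
])

```text
time: 21.92
eef_pos: [0.5178, 0.2473, 0.104]
eef_rot: [-179.9, 0.0, 105.9]
contact_force: [0.2, -0.8, -0.2]
grip_width: 0.0292
grasp_force: 29.9
```

>>> play_rows([
  [0, 0, 0.1, 0, 2],
  [0, 0, 0.1, 0, 2],
  [0, 0, 0.1, 0, 2],
  [0, 0, 0, 0, 2],
])

```text
time: 22.25
eef_pos: [0.518, 0.2474, 0.1017]
eef_rot: [180.0, 0.0, 105.9]
contact_force: [0.3, 0.4, -0.8]
grip_width: 0.029
grasp_force: 29.9
```

>>> play_rows([
  [0, 0, 0.1, 0, 2],
  [0, 0, 0.1, 0, 2],
  [0, 0, 0, 0, 2],
  [0, 0, 0, 0, 2],
])

```text
time: 22.58
eef_pos: [0.5181, 0.2474, 0.1004]
eef_rot: [180.0, 0.0, 105.9]
contact_force: [-2.9, -0.4, 5.3]
grip_width: 0.0292
grasp_force: 30.4
```

>>> play_rows([
  [0, 0, 0.1, 0, 2],
  [0, 0, 0, 0, 2],
  [0, 0, 0, 0, 2],
])

```text
time: 22.83
eef_pos: [0.5181, 0.2475, 0.1004]
eef_rot: [179.9, 0.0, 105.9]
contact_force: [-4.0, -2.2, 13.8]
grip_width: 0.029
grasp_force: 31.3
```

>>> play_rows([
  [0, 0, -0.15, 0, 5],
  [0, 0, 0, 0, 5],
  [0, 0, 0, 0, 5],
  [0, 0, -2, 0, 5],
  [0, 0, -4, 0, 5],
  [0, 0, -4, 0, 5],
  [0, 0, -4, 0, 5],
  [0, 0, -4, 0, 5],
])

```text
time: 23.5
eef_pos: [0.5177, 0.2473, 0.2817]
eef_rot: [-180.0, 0.0, 105.9]
contact_force: [1.1, 0.2, -0.5]
grip_width: 0.05
grasp_force: 0.0
```

>>> play_rows([
  [0, 0, -4, 0, 4],
  [0, 0, -1, 7, 4],
  [0, 0, 0, 7, 4],
  [0, 0, 0, 7, 4],
  [0, 0, 0, 7, 4],
  [0, 0, 0, 7, 4],
  [0, 0, 0, 7, 4],
  [0, 0, 0, 7, 4],
])

```text
time: 24.17
eef_pos: [0.518, 0.2474, 0.3297]
eef_rot: [-180.0, 0.0, 56.6]
contact_force: [-0.0, -0.2, 0.0]
grip_width: 0.0398
grasp_force: 0.0
```

>>> play_rows([
  [0, 0, 0, 7, 4],
  [0, 0, 0, 7, 4],
  [0, 0, 0, 7, 4],
  [0, 0, 0, 7, 4],
  [0, 0, 0, 7, 4],
  [0, 0, 0, 6, 4],
  [0, 0, 0, 0, 4],
  [0, 0, 0, 0, 4],
])

```text
time: 24.83
eef_pos: [0.518, 0.2474, 0.3298]
eef_rot: [180.0, 0.0, 16.1]
contact_force: [-0.5, -0.5, -0.7]
grip_width: 0.0398
grasp_force: 0.0
```

```bash
python3 - <<'E'
from h import *
im,d,K,P=cap('wrist'); W=world(d,K,P); z=W[...,2]
t=np.array([.5181,.2470]); a=np.radians(105.9); X=np.array([np.cos(a),np.sin(a)]); Y=np.array([-X[1],X[0]])
L=np.stack([(W[...,:2]-t)@X,(W[...,:2]-t)@Y,z],-1)
m=(z>.045)&(z<.064)&(abs(L[...,0])<.032)&(abs(L[...,1])<.022); q=L[m]; print('cart',len(q),np.percentile(q,[1,50,99],axis=0).round(4).tolist())
m=(z>.17)&(z<.22)&(im.max(2)<60); q=W[m]; print('bar',len(q)); 
if len(q)>50: print(cv2.minAreaRect((q[:,:2]*1000).astype(np.float32)),q[:,2].max(),np.percentile(L[m],[1,99],axis=0).round(4).tolist())
delta(.4335,.380,.255,15.9)
E
```

```text
cart 1439 [[-0.0307, -0.0189, 0.0457], [-0.0012, -0.0029, 0.0553], [0.0295, 0.0154, 0.0595]]
bar 4003
((485.9591064453125, 361.9322814941406), (122.04906463623047, 75.39805603027344), 17.44770622253418) 0.20921948753998482 [[0.0838, -0.0599, 0.171], [0.1555, 0.0581, 0.2083]]
yaw 16.11 turn 0.21 after-turn shift cm [ -4.5  -15.07   7.49] pos [0.518  0.2474 0.3299]
```

>>> play_rows([
  [-1.1, -3.7, 0, 0.2, 4],
  [-1.1, -3.8, 0, 0, 4],
  [-1.1, -3.8, 0, 0, 4],
  [-1.2, -3.8, 0, 0, 4],
  [0, 0, 0, 0, 4],
  [0, 0, 3, 0, 4],
  [0, 0, 3, 0, 4],
  [0, 0, 1.5, 0, 4],
])

```text
time: 25.55
eef_pos: [0.4325, 0.3801, 0.2519]
eef_rot: [179.9, 0.2, 15.9]
contact_force: [0.0, 0.1, -1.0]
grip_width: 0.0397
grasp_force: 0.0
```

>>> play_rows([
  [0, 0, 0, 0, 4],
  [0, 0, 0, 0, 0],
  [0, 0, 0, 0, 0],
  [0, 0, 0, 0, 0],
  [0, 0, 0, 0, 0],
  [0, 0, 0, 0, 0],
], force=30)

```text
time: 26.05
eef_pos: [0.4341, 0.3814, 0.2566]
eef_rot: [-179.9, -0.2, 15.7]
contact_force: [-0.1, 5.6, 2.2]
grip_width: 0.013
grasp_force: 29.9
```

```bash
python3 - <<'E'
import numpy as np
q=np.linspace(2.19,.12,24); X=-14*np.cos(q); Z=14*np.sin(q)
print(np.c_[q[1:],-np.diff(X),-np.diff(Z)].round(2).tolist())
E
```

```text
[[2.1, 1.06, -0.68], [2.01, 1.11, -0.59], [1.92, 1.16, -0.48], [1.83, 1.2, -0.38], [1.74, 1.23, -0.27], [1.65, 1.25, -0.16], [1.56, 1.26, -0.04], [1.47, 1.26, 0.07], [1.38, 1.25, 0.18], [1.29, 1.22, 0.29], [1.2, 1.19, 0.4], [1.11, 1.15, 0.51], [1.02, 1.1, 0.61], [0.93, 1.04, 0.71], [0.84, 0.97, 0.8], [0.75, 0.9, 0.88], [0.66, 0.82, 0.96], [0.57, 0.73, 1.03], [0.48, 0.63, 1.09], [0.39, 0.53, 1.14], [0.3, 0.43, 1.19], [0.21, 0.32, 1.22], [0.12, 0.21, 1.24]]
```

>>> play_rows([
  [0, 1.06, -0.68, 0, 0],
  [0, 1.11, -0.59, 0, 0],
  [0, 1.16, -0.48, 0, 0],
  [0, 1.2, -0.38, 0, 0],
  [0, 1.23, -0.27, 0, 0],
  [0, 1.25, -0.16, 0, 0],
  [0, 1.26, -0.04, 0, 0],
  [0, 1.26, 0.07, 0, 0],
])

```text
time: 26.72
eef_pos: [0.4601, 0.2899, 0.2832]
eef_rot: [-179.8, -0.3, 15.8]
contact_force: [-1.0, 7.8, -1.1]
grip_width: 0.0128
grasp_force: 30.3
```

>>> play_rows([
  [0, 1.25, 0.18, 0, 0],
  [0, 1.22, 0.29, 0, 0],
  [0, 1.19, 0.4, 0, 0],
  [0, 1.15, 0.51, 0, 0],
  [0, 1.1, 0.61, 0, 0],
  [0, 1.04, 0.71, 0, 0],
  [0, 0.97, 0.8, 0, 0],
  [0, 0.9, 0.88, 0, 0],
])

```text
time: 27.38
eef_pos: [0.4845, 0.2028, 0.2364]
eef_rot: [179.9, -0.1, 15.7]
contact_force: [6.3, -0.8, 2.8]
grip_width: 0.0123
grasp_force: 31.8
```

>>> play_rows([
  [0, 0.82, 0.96, 0, 0],
  [0, 0.73, 1.03, 0, 0],
  [0, 0.63, 1.09, 0, 0],
  [0, 0.53, 1.14, 0, 0],
  [0, 0.43, 1.19, 0, 0],
  [0, 0.32, 1.22, 0, 0],
  [0, 0.21, 1.24, 0, 0],
  [0, 0, 0, 0, 0],
])

```text
time: 28.05
eef_pos: [0.4939, 0.168, 0.156]
eef_rot: [-180.0, -0.0, 15.7]
contact_force: [7.2, 3.6, -4.5]
grip_width: 0.0127
grasp_force: 29.6
```

>>> play_rows([
  [0, 0, 0, 0, 4],
  [0, 0, 0, 0, 4],
  [0, 0, 0, 0, 4],
  [0, 0, 0, 0, 4],
  [0, 0, -1, 0, 4],
  [0, 0, -3, 0, 4],
  [0, 0, -4, 0, 4],
  [0, 0, -4, 0, 4],
])

```text
time: 28.72
eef_pos: [0.4925, 0.1684, 0.2795]
eef_rot: [180.0, 0.1, 15.7]
contact_force: [1.8, -0.1, 0.6]
grip_width: 0.0403
grasp_force: 0.0
```

>>> play_rows([
  [0, 0, -4, 0, 4],
  [0, 0, 0, 0, 4],
  [0, 0, 0, 0, 4],
  [0, 0, 0, 0, 4],
  [0, 0, 0, 0, 4],
  [0, 0, 0, 0, 4],
  [0, 0, 0, 0, 4],
  [0, 0, 0, 0, 4],
])

```text
time: 29.38
eef_pos: [0.4932, 0.1685, 0.3171]
eef_rot: [-180.0, 0.1, 15.7]
contact_force: [-0.5, 0.4, 0.0]
grip_width: 0.0398
grasp_force: 0.0
```

```bash
python3 - <<'E'
from h import *
a=cap('wrist')[0]; b=cap('scene')[0]; save('c7',np.hstack([cv2.resize(a,(400,300)),b[80:380,130:530]]))
E
```

```text
(no output)
```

View pics/c7.png

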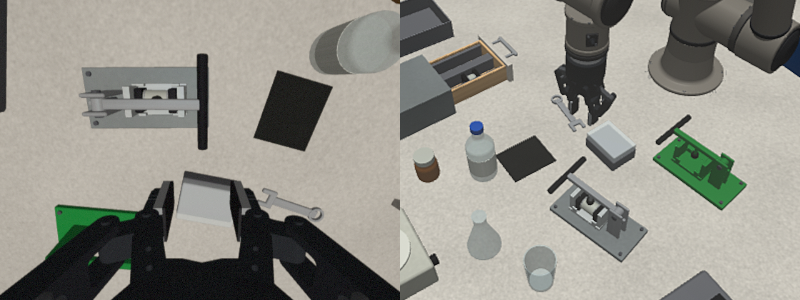

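The clamp is closed on the seated cartridge (wrist part, (155,100)). The drawer is still out with the short cartridge in it, and the bystanders stand where they were.

```bash
python3 -c "
from plant import arm
print(arm.hand_in())"
```

```text
the job is handed in; nothing more can be done
None
```

The job is handed in; no verdict came back. The long cartridge was lowered onto the nest's seat while held, the clamp is swung over centre onto it, the drawer is out at its stop with the short cartridge still in it, and the last picture shows the bystanders unmoved.

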